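# Swap the open tasting box

### The job

Change over the two wooden tasting boxes: first shut the empty narrow one by pushing its open lid over from behind, then flip open the wide one that holds the truffles, pushing its lid up by the overhanging front edge and on past upright so that it stays open by itself. Only push the lids with the fingertips, without squeezing or forcing them, leave both boxes standing where they are, and do not disturb the other things on the counter.

Things in the scene. Friction and masses are not known exactly. Their poses are not given: they have to be found in the camera images.
- wide_box: The wide wooden tasting box with truffles bedded in it, lid shut at the start. Body 110 mm deep (its x) by 160 mm wide (its y), rim 75 mm high, 8 mm walls; loose on rubber feet, about 1.3 kg. Origin: centre of its underside, on the counter. Its x axis points from the front to the hinge at the back; z up.
- narrow_box: The narrow, empty wooden tasting box, lid standing open at the start. Same build, origin and axes as the wide box, but 120 mm wide (lid 126 mm wide).
- wide_lid (a joint): Angle of the wide box's lid in rad: 0 shut, 1.57 upright, 1.92 leaning fully back on its stop. It balances at about 1.5; below that it falls shut, above it falls open and gravity keeps it there.
- narrow_lid (a joint): Angle of the narrow box's lid in rad, same meaning; about 1.92 at the start. Pushed towards the front from behind to below about 1.5 it falls shut (0) by itself, damped.
- wide_lip (a point): Middle of the front edge of the wide box's lid, on its underside; moves with the lid. The lid is a flat board 9 mm thick, 138 mm from hinge line to front edge, 166 mm wide, about 0.16 kg; shut, it lies on the rim and overhangs the front wall by 28 mm, free underneath down to the counter. No latch; the hinge turns freely, lightly damped.
- wide_hinge (a point): Middle of the wide box's hinge line: 55 mm behind the box's centre, 75 mm above the counter, on the plane of the lid's underside. The hinge axis is the box's y.
- narrow_lip (a point): Middle of the front edge (the top edge while open) of the narrow box's lid, on its underside, which faces the front while open; moves with the lid. Fixed furniture behind the left place: a melting tank, 160 mm high with its handle, from x = 0.65 on and from y = 0.11 to the left.
- narrow_hinge (a point): Middle of the narrow box's hinge line, placed as on the wide box.
- tin: Bystander: round pastille tin, 70 mm across, 36 mm high. Origin: centre of its underside.
- jar: Bystander: jar of marshmallows, 69 mm across, 107 mm high. Origin: centre of its underside.
- carton: Bystander: small closed card box, 67 x 93 x 46 mm high. Origin: centre of its underside.

How it is judged:
By the outcome, as a careful person would: the job done as asked, in the order asked, and still so for the second after the job is handed in, with the robot touching nothing.
It also fails if it takes over 62 s, if anything falls off the work surface, if the arm or the gripper's body presses on something with over 40 N, if the wrist force passes 120 N, or if a joint passes its speed limit or range.

### The arm

A 6-joint arm with a two-finger parallel gripper is mounted at the origin on a cart in front of the work surface, level with it; the furniture and walls round the work are solid. World frame = base frame: x ahead of the robot, y to its left, z up, the work surface at z = 0. Lengths are in mm, angles in rad, forces in N, time in s.
With the tool pointing down it reaches from about 350 to 875 mm from the base axis. Payload 4.2 kg.
Tool frame: the origin (TCP) lies at the very end of the fingers, on their centre line; the grasp point (between the pads) lies 19 mm behind it; y points along the fingers, z is the direction in which the jaws open and shut, and the axes are right-handed (so a half turn about y gives the same grasp; the last joint's range is limited). The gripper opens to 85 mm and grips with 20 to 120 N. Pads are 22 mm wide; open, the fingers measure 114 mm over their backs; the gripper's body (76 mm by 85 mm) begins 54 mm behind the grasp point. The pads swing forward as they close: fully open they stand 13 mm farther back than shut.
Start: joints at [-0.986, 0.385, 0.008, 0, -1.194, -0.259], TCP at [200.057, -592.095, 231.312] pointing down, gripper open.
Joint ranges: [-3.14, 3.14], [-1.21, 2.06], [-1.07, 1.41], [-3.16, 2.05], [-2.99, -0.16], [-3.1, 3.1]. Speed limits (rad/s): [2.79, 2.79, 3.14, 3.14, 3.14, 3.14].

### API

Orientations are given as a unit quaternion [x, y, z, w].
In Python, from bench import arm gives the robot as it stands.
- The arm moves only by the shell command python3 -m creep 'ROWS'. ROWS is JSON, a list of rows, each an object with "delta_pos": the shift along the tool's x, y, z in mm, a list of three; "rot": the turn, a rotation vector about the tool's x, y, z in rad, a list of three; "jaw": the finger opening in mm, from 0 to 85.4. A call has exactly 10 rows; each row shifts and turns the commanded pose from where the row before left it, along the tool's axes as they then stand; what a row does not reach is not made up. A row lasts 1/12 s, in which the tool goes at most 41.7 mm and 7.16 degrees, less where a joint would pass 70% of its speed; a pose out of reach is approached as far as the arm can. A call is refused whole if a number of a shift passes 41.7 or a number of a turn 0.125, either way. A call with a gripper value outside its range is refused whole. The fingers move at their own pace and stop on an object; the grip force is fixed at half the most. Time passes only in rows, so rows that do not move let the fingers close, or fill a call up. It gives the time, the measured TCP pose, the force and the opening at its end, in the units of the state.
- arm.read_state(): the state, without advancing time (a new reading comes with each control period).
- arm.get_image(name): name is "scene" or "top" or "wrist"; returns the picture (400x640x3 uint8, red, green, blue); there is no depth.
- arm.calibration(name): a dict with "intrinsics" (3x3 intrinsics, pixels), "R" (3x3) and "t" (3): a world point X has camera coordinates R X + t. Camera axes: x right, y down, z forward; pixel columns grow to the right and rows downward; lengths in mm; the calibration is good to about 2 mm. A picture is of the moment at which its call begins: read the wrist's pose just before it. calibration takes no time and is no camera call; for the wrist camera it gives the pose at the moment of the call.
- arm.job_done(): hands the job in, once; it reports no verdict.
Trained networks look in the newest picture that a camera, given by its name, has taken for a name from the list of things; names that differ only in an ending like _2 or _b are one class to them, and where a whole thing is asked for, a point or a joint stands for the part that bears it (a point fixed in the world has none). Each returns a list of dicts, best first, with "p" (0 to 1); they miss things now and then, are a little off and sometimes report something else, mostly with a low value. They report only what shows in the picture. A call takes as long as a camera call.
- arm.find_in(camera, target): "location" ([column, row] in pixels, amid what is visible of it).
- arm.masks_of(camera, target): "pixels" (400x640 bool, what is visible of it) and "location" ([column, row] in pixels, amid what is visible of it).
The state is a dict: "clock": time; "joints": joint angles; "joint_vel": joint speeds; "joint_efforts": joint torques, N m; "position": TCP position; "ee_rot": TCP orientation; "contact_force": force on the tool from outside, world axes, zero at the start; "wrist_torque": the same for the moment, N m; "gripper_width": finger opening in mm.
Only numpy, scipy, OpenCV 4.12 (cv2) and the standard library are available. Lean on these libraries where they do the work, as an engineer would, in place of code of your own. Each camera call takes 0.05 s, during which the arm holds its last target. There are 200 camera calls.

## Working session

There is one attempt and no reset: what is moved stays moved. The work goes in short steps, Python scripts to look and compute and a shell command to move; the robot and the scene stay as the last step left them, time stands still between calls to the robot, and variables do not carry over. Pictures are saved under pics/ and viewed, about 8 in all and at most 12, crops included, and the job is handed in when it is done.

```bash
mkdir -p pics; ls; python3 - <<'E'
from bench import arm
import cv2,numpy as np
s=arm.read_state();print(s['clock'],s['position'],s['ee_rot'],s['gripper_width'])
a=arm.get_image('scene');b=arm.get_image('top')
cv2.imwrite('pics/a.png',cv2.cvtColor(np.vstack([a,b])[:, :],cv2.COLOR_RGB2BGR)) if 0 else None
im=np.hstack([a,b]);im=cv2.resize(im,(800,250)) if 0 else None
cv2.imwrite('pics/scene.png',a[:,:,::-1]);cv2.imwrite('pics/top.png',b[:,:,::-1])
for c in('scene','top'):
  k=arm.calibration(c);print(c,k)
  for n in('wide_box','narrow_box','wide_lip','narrow_lip','wide_hinge','narrow_hinge','tin','jar','carton'):
    r=arm.find_in(c,n);print(n,[(np.round(q['location']).tolist(),round(q['p'],2)) for q in r[:2]])
print(arm.read_state()['clock'])
E
```

```text
pics
0.0 [ 199.88918806 -591.5694235   230.22415859] [-0.69700887 -0.11445625  0.11475454  0.69850541] 85.24846075903861
scene {'intrinsics': array([[450.33460837,   0.        , 320.5169432 ],
       [  0.        , 450.33460837, 197.60743484],
       [  0.        ,   0.        ,   1.        ]]), 'R': array([[ 0.04456833,  0.99896887, -0.00865221],
       [ 0.88245176, -0.04342683, -0.46839408],
       [-0.46828684,  0.01324038, -0.88347729]]), 't': array([   9.01201542, -463.25109741, 1859.31982134])}
wide_box [([272.0, 192.0], 0.64)]
narrow_box [([378.0, 195.0], 0.83)]
wide_lip [([270.0, 190.0], 0.78)]
narrow_lip [([387.0, 199.0], 0.68)]
wide_hinge [([270.0, 193.0], 0.69)]
narrow_hinge [([374.0, 194.0], 0.63)]
tin [([311.0, 240.0], 0.51)]
jar [([207.0, 201.0], 0.65)]
carton [([418.0, 170.0], 0.83)]
top {'intrinsics': array([[482.81584811,   0.        , 314.38122119],
       [  0.        , 482.81584811, 207.20798479],
       [  0.        ,   0.        ,   1.        ]]), 'R': array([[ 2.42339818e-02, -9.99699885e-01,  3.58533080e-03],
       [-9.85617708e-01, -2.44922811e-02, -1.67206044e-01],
       [ 1.67243676e-01,  5.18302694e-04, -9.85915455e-01]]), 't': array([ -49.50322724,  575.35529624, 1498.10356414])}
wide_box [([365.0, 223.0], 0.87)]
narrow_box [([246.0, 203.0], 0.67)]
wide_lip [([368.0, 220.0], 0.68)]
narrow_lip [([241.0, 186.0], 0.91)]
wide_hinge [([362.0, 219.0], 0.78)]
narrow_hinge [([246.0, 201.0], 0.86)]
tin [([328.0, 164.0], 0.57)]
jar [([435.0, 220.0], 0.81)]
carton [([198.0, 247.0], 0.72)]
1.0
```

View pics/scene.png

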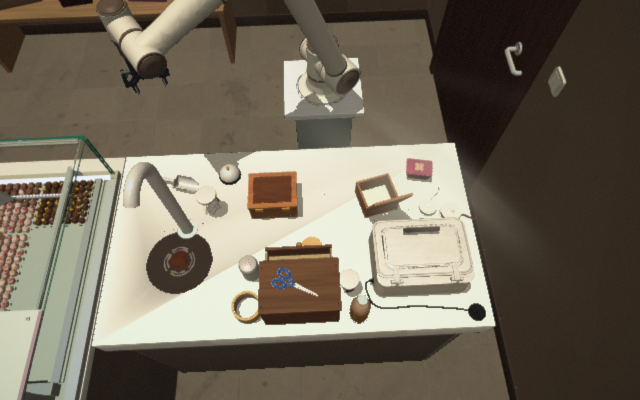

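View pics/top.png

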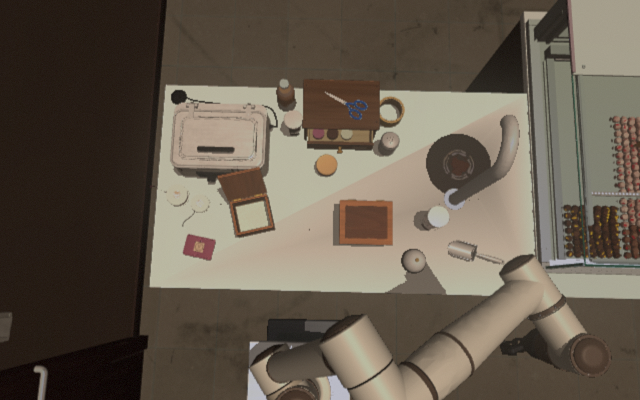

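The scene shows the closed wide box (scene ~(272,193), top ~(365,222)) and the open narrow one (top ~(250,205), lid leaning back towards the tank). I'll zoom in to get the corners.

```bash
cat > h.py <<'E'
import numpy as np
from bench import arm
def w(c,px,z,k=None):
    k=k or arm.calibration(c);K,R,t=k['intrinsics'],k['R'],k['t']
    d=R.T@np.linalg.solve(K,[px[0],px[1],1.]);o=-R.T@t
    return o+d*(z-o[2])/d[2]
def pj(c,X,k=None):
    k=k or arm.calibration(c);q=k['intrinsics']@(k['R']@np.array(X,float)+k['t']);return q[:2]/q[2]
E
python3 - <<'E'
from h import *
import cv2
b=cv2.imread('pics/top.png')[140:280,180:460]
b=cv2.resize(b,None,fx=2.85,fy=2.85,interpolation=cv2.INTER_CUBIC)
cv2.imwrite('pics/topc.png',b)
arm.get_image('top');arm.get_image('scene')
for n,z in(('wide_box',84),('tin',36),('jar',107),('carton',46)):
  r=arm.masks_of('top',n)[0]['pixels'].astype(np.uint8);m=cv2.findNonZero(r)
  (c,s,a)=cv2.minAreaRect(m);print(n,np.round(w('top',c,z)),s,a,[np.round(w('top',p,z)).tolist()[:2] for p in cv2.boxPoints((c,s,a))])
E
```

```text
wide_box [ 526. -196.   84.] (45.0, 55.0) 90.0 [[595.0, -109.0], [599.0, -282.0], [458.0, -281.0], [454.0, -111.0]]
tin [718. -70.  36.] (21.0, 20.0) 90.0 [[753.0, -36.0], [754.0, -102.0], [684.0, -103.0], [682.0, -38.0]]
jar [ 546. -408.  107.] (21.59230613708496, 27.463027954101562) 84.2894058227539 [[574.0, -363.0], [585.0, -447.0], [518.0, -452.0], [508.0, -369.0]]
carton [441. 328.  46.] (29.589345932006836, 21.828205108642578) 14.03624439239502 [[417.0, 380.0], [485.0, 368.0], [464.0, 275.0], [397.0, 288.0]]
```

View pics/topc.png

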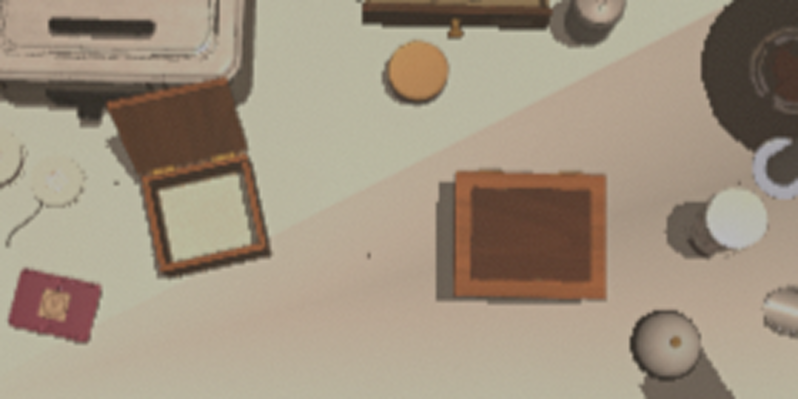

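```bash
python3 - <<'E'
from h import *
f=lambda x,y:(x/2.85+180-.3,y/2.85+140-.3)
for n,z,P in(('wide lid FL BL BR FR',84,[(456,298),(456,172),(606,173),(605,300)]),('narrow rim FL BL BR FR',75,[(161,273),(143,178),(247,158),(269,251)]),('lidtop L R',75+138*np.sin(1.92),[(107,103),(225,78)])):
  print(n,[np.round(w('top',f(*p),z)[:2]).tolist() for p in P])
for c in('scene','top'):
  k=arm.calibration(c);print(c,-k['R'].T@k['t'])
E
```

```text
wide lid FL BL BR FR [[456.0, -116.0], [595.0, -114.0], [598.0, -279.0], [458.0, -278.0]]
narrow rim FL BL BR FR [[477.0, 206.0], [581.0, 231.0], [607.0, 117.0], [504.0, 89.0]]
lidtop L R [[635.0, 249.0], [665.0, 130.0]]
scene [1279.09009543  -53.73834834 1425.76074829]
top [ 317.73168248  -36.17307804 1573.38382529]
```

```bash
cat >> h.py <<'E'
from scipy.spatial.transform import Rotation as Ro
def go(pos,Rt=None):
    "rotvec in tool frame to Rt (3x3), delta in present tool frame and in target frame"
    s=arm.read_state();R=Ro.from_quat(s['ee_rot']);d=np.array(pos,float)-s['position']
    print('t',round(s['clock'],2),'pos',np.round(s['position'],1),'F',np.round(s['contact_force'],1),'jaw',round(s['gripper_width'],1),'q',np.round(s['joints'],2))
    print('delta now',np.round(R.inv().apply(d),1))
    if Rt is not None:
        Rt=Ro.from_matrix(Rt);print('rotvec',np.round((R.inv()*Rt).as_rotvec(),3),'delta in target',np.round(Rt.inv().apply(d),1))
def ax(y,x):
    y=np.array(y,float);y/=np.linalg.norm(y);x=np.array(x,float);x-=y*(x@y);x/=np.linalg.norm(x);return np.c_[x,y,np.cross(x,y)]
E
python3 - <<'E'
from h import *
s=arm.read_state();print(Ro.from_quat(s['ee_rot']).as_matrix().round(2))
c,n=np.cos(.235),np.sin(.235)
for x in([c,n,0],[-c,-n,0],[-n,c,0],[n,-c,0]): go([700,200,s['position'][2]],ax([0,0,-1],x))
E
```

```text
[[ 0.95 -0.   -0.32]
 [ 0.32 -0.    0.95]
 [-0.   -1.   -0.  ]]
t 1.3 pos [ 200.1 -592.1  231.3] F [ 0.3  0.6 -0.1] jaw 85.7 q [-0.99  0.38  0.01  0.   -1.19 -0.26]
delta now [727.2  -0.  590.4]
rotvec [ 0.     0.091 -0.   ] delta in target [670.6   0.  653.9]
t 1.3 pos [ 200.1 -592.1  231.3] F [ 0.3  0.6 -0.1] jaw 85.7 q [-0.99  0.38  0.01  0.   -1.19 -0.26]
delta now [727.2  -0.  590.4]
rotvec [-0.    -3.051 -0.   ] delta in target [-670.6   -0.  -653.9]
t 1.3 pos [ 200.1 -592.1  231.3] F [ 0.3  0.6 -0.1] jaw 85.7 q [-0.99  0.38  0.01  0.   -1.19 -0.26]
delta now [727.2  -0.  590.4]
rotvec [ 0.   -1.48 -0.  ] delta in target [ 653.9    0.  -670.6]
t 1.3 pos [ 200.1 -592.1  231.3] F [ 0.3  0.6 -0.1] jaw 85.7 q [-0.99  0.38  0.01  0.   -1.19 -0.26]
delta now [727.2  -0.  590.4]
rotvec [0.    1.662 0.   ] delta in target [-653.9    0.   670.6]
```

```bash
python3 -m creep '[{"delta_pos":[0,-25,0],"rot":[0,0.03,0],"jaw":0},{"delta_pos":[0,-25,0],"rot":[0,0.03,0],"jaw":0},{"delta_pos":[0,-25,0],"rot":[0,0.03,0],"jaw":0},{"delta_pos":[27,0,26],"rot":[0,0,0],"jaw":0},{"delta_pos":[27,0,26],"rot":[0,0,0],"jaw":0},{"delta_pos":[27,0,26],"rot":[0,0,0],"jaw":0},{"delta_pos":[27,0,26],"rot":[0,0,0],"jaw":0},{"delta_pos":[27,0,26],"rot":[0,0,0],"jaw":0},{"delta_pos":[27,0,26],"rot":[0,0,0],"jaw":0},{"delta_pos":[27,0,26],"rot":[0,0,0],"jaw":0}]'
python3 -m creep '[{"delta_pos":[27,0,26],"rot":[0,0,0],"jaw":0},{"delta_pos":[27,0,26],"rot":[0,0,0],"jaw":0},{"delta_pos":[27,0,26],"rot":[0,0,0],"jaw":0},{"delta_pos":[27,0,26],"rot":[0,0,0],"jaw":0},{"delta_pos":[27,0,26],"rot":[0,0,0],"jaw":0},{"delta_pos":[27,0,26],"rot":[0,0,0],"jaw":0},{"delta_pos":[27,0,26],"rot":[0,0,0],"jaw":0},{"delta_pos":[27,0,26],"rot":[0,0,0],"jaw":0},{"delta_pos":[27,0,26],"rot":[0,0,0],"jaw":0},{"delta_pos":[27,0,26],"rot":[0,0,0],"jaw":0}]'
python3 - <<'E'
from h import *
c,n=np.cos(.235),np.sin(.235)
go([700,199,250],ax([0,0,-1],[c,n,0]))
E
```

```text
clock: 2.13
position: [341.9, -369.4, 306.6]
ee_rot: [0.702, 0.083, -0.083, -0.702]
contact_force: [0.7, 0.4, 1.2]
gripper_width: 0.5
clock: 2.97
position: [543.7, -53.3, 306.7]
ee_rot: [0.702, 0.084, -0.083, -0.702]
contact_force: [0.8, -0.9, -0.3]
gripper_width: -0.1
t 2.97 pos [543.7 -53.3 306.7] F [ 0.8 -0.9 -0.3] jaw -0.1 q [ 0.2   0.2  -0.06  0.   -1.31 -1.53]
delta now [211.   56.8 208.7]
rotvec [0.    0.001 0.001] delta in target [210.7  56.7 209. ]
```

```bash
python3 -m creep '[{"delta_pos":[26,0,26],"rot":[0,0,0],"jaw":0},{"delta_pos":[26,0,26],"rot":[0,0,0],"jaw":0},{"delta_pos":[26,0,26],"rot":[0,0,0],"jaw":0},{"delta_pos":[26,0,26],"rot":[0,0,0],"jaw":0},{"delta_pos":[26,0,26],"rot":[0,0,0],"jaw":0},{"delta_pos":[26,0,26],"rot":[0,0,0],"jaw":0},{"delta_pos":[26,0,26],"rot":[0,0,0],"jaw":0},{"delta_pos":[25,0,26],"rot":[0,0,0],"jaw":0},{"delta_pos":[0,20,0],"rot":[0,0,0],"jaw":0},{"delta_pos":[0,20,0],"rot":[0,0,0],"jaw":0}]'
python3 - <<'E'
from h import *
import cv2
c,n=np.cos(.235),np.sin(.235)
go([700,199,190],ax([0,0,-1],[c,n,0]))
k=arm.calibration('wrist');a=arm.get_image('wrist');b=arm.get_image('scene')
h=np.array([596,174,75]);bx=np.array([c,n,0]);by=np.array([-n,c,0])
L=[h+bx*47+np.array([0,0,130])+by*q for q in(63,-63)]+[h+by*q for q in(63,-63)]
a=a.copy();b=b.copy()
for p in L:
  for im,cc,kk in((a,'wrist',k),(b,'scene',None)):
    u=pj(cc,p,kk).round().astype(int);print(cc,u);cv2.circle(im,tuple(map(int,u)),2,(0,255,0),-1)
b=cv2.resize(b[130:290,300:500],None,fx=2.5,fy=2.5,interpolation=cv2.INTER_CUBIC)
o=np.zeros((400,800,3),np.uint8);o[:250,:400]=cv2.resize(a,(400,250));o[:,400:800]=b[:,:400]
cv2.imwrite('pics/n1.png',o[:,:,::-1])
E
```

```text
clock: 3.8
position: [697.0, 198.2, 265.4]
ee_rot: [-0.702, -0.085, 0.083, 0.702]
contact_force: [-0.4, -0.4, -0.4]
gripper_width: 0.2
t 3.8 pos [697.  198.2 265.4] F [-0.4 -0.4 -0.4] jaw 0.2 q [ 0.5   0.54  0.35 -0.   -1.38 -1.83]
delta now [ 3.  75.4  0.1]
rotvec [-0.     0.003  0.002] delta in target [ 3.1 75.4  0.1]
wrist [407 134]
scene [412 192]
wrist [224 133]
scene [373 202]
wrist [375  78]
scene [400 199]
wrist [257  77]
scene [365 208]
```

View pics/n1.png

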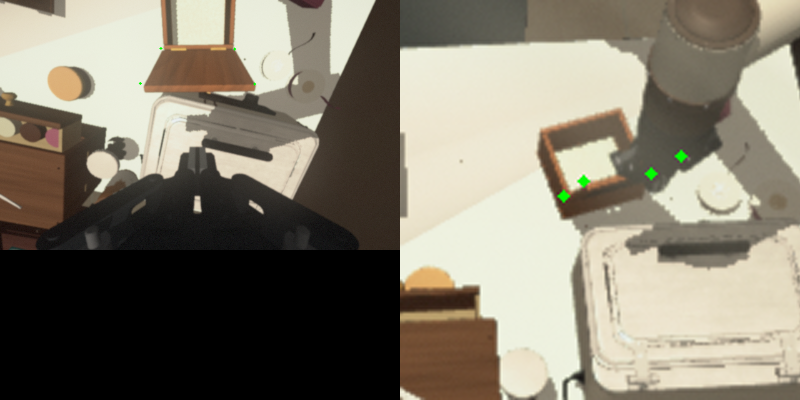

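```bash
python3 -m creep '[{"delta_pos":[0,15,0],"rot":[0,0,0],"jaw":0},{"delta_pos":[0,15,0],"rot":[0,0,0],"jaw":0},{"delta_pos":[0,15,0],"rot":[0,0,0],"jaw":0},{"delta_pos":[0,15,0],"rot":[0,0,0],"jaw":0},{"delta_pos":[0,15,0],"rot":[0,0,0],"jaw":0},{"delta_pos":[-6,0,0],"rot":[0,0,0],"jaw":0},{"delta_pos":[-6,0,0],"rot":[0,0,0],"jaw":0},{"delta_pos":[-6,0,0],"rot":[0,0,0],"jaw":0},{"delta_pos":[-6,0,0],"rot":[0,0,0],"jaw":0},{"delta_pos":[-6,0,0],"rot":[0,0,0],"jaw":0}]'
python3 -m creep '[{"delta_pos":[-5,0,0],"rot":[0,0,0],"jaw":0},{"delta_pos":[-5,0,0],"rot":[0,0,0],"jaw":0},{"delta_pos":[-5,0,0],"rot":[0,0,0],"jaw":0},{"delta_pos":[-5,0,0],"rot":[0,0,0],"jaw":0},{"delta_pos":[-5,0,0],"rot":[0,0,0],"jaw":0},{"delta_pos":[-5,0,0],"rot":[0,0,0],"jaw":0},{"delta_pos":[-5,0,0],"rot":[0,0,0],"jaw":0},{"delta_pos":[-5,0,0],"rot":[0,0,0],"jaw":0},{"delta_pos":[-5,0,0],"rot":[0,0,0],"jaw":0},{"delta_pos":[-5,0,0],"rot":[0,0,0],"jaw":0}]'
python3 -m creep '[{"delta_pos":[-5,0,0],"rot":[0,0,0],"jaw":0},{"delta_pos":[-5,0,0],"rot":[0,0,0],"jaw":0},{"delta_pos":[-5,0,0],"rot":[0,0,0],"jaw":0},{"delta_pos":[-5,0,0],"rot":[0,0,0],"jaw":0},{"delta_pos":[-5,0,0],"rot":[0,0,0],"jaw":0},{"delta_pos":[-5,0,0],"rot":[0,0,0],"jaw":0},{"delta_pos":[-4,0,0],"rot":[0,0,0],"jaw":0},{"delta_pos":[0,0,0],"rot":[0,0,0],"jaw":0},{"delta_pos":[0,0,0],"rot":[0,0,0],"jaw":0},{"delta_pos":[0,0,0],"rot":[0,0,0],"jaw":0}]'
python3 - <<'E'
from h import *
import cv2
go([600,175,290])
a=arm.get_image('wrist');b=arm.get_image('top')
o=np.zeros((400,800,3),np.uint8);o[:250,:400]=cv2.resize(a,(400,250));o[:350,400:]=cv2.resize(b[140:280,180:340],(400,350),interpolation=cv2.INTER_CUBIC)
cv2.imwrite('pics/n2.png',o[:,:,::-1])
E
```

```text
clock: 4.73
position: [666.4, 188.5, 193.2]
ee_rot: [-0.702, -0.084, 0.082, 0.702]
contact_force: [-0.8, -1.1, 0.1]
gripper_width: -0.2
clock: 5.57
position: [617.4, 176.7, 191.2]
ee_rot: [0.702, 0.083, -0.083, -0.702]
contact_force: [0.4, 0.8, -0.8]
gripper_width: -0.4
clock: 6.4
position: [585.1, 168.9, 191.4]
ee_rot: [-0.702, -0.083, 0.083, 0.702]
contact_force: [0.9, -0.4, -0.1]
gripper_width: -0.2
t 6.4 pos [585.1 168.9 191.4] F [ 0.9 -0.4 -0.1] jaw -0.2 q [ 0.55  0.39 -0.09  0.   -1.09 -1.88]
delta now [ 15.9 -98.6   2.4]
```

View pics/n2.png

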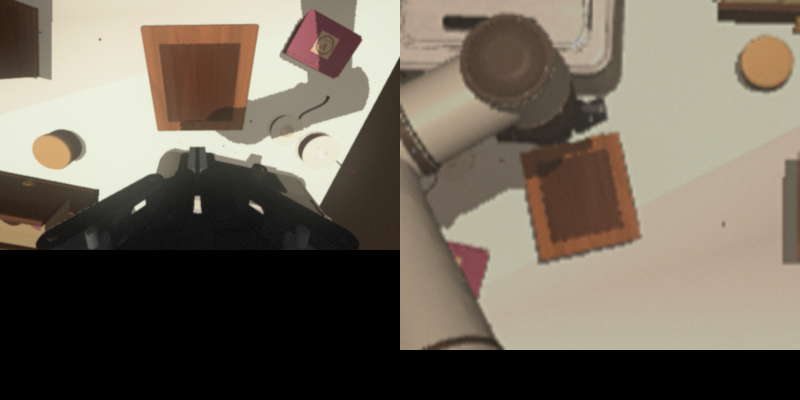

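Narrow lid appears flat and shut; both views show it square on its box. Now across to the wide box: tool must point sideways-down under the overhang from the left, so I'll turn it there at height.

```bash
python3 -m creep '[{"delta_pos":[0,-35,0],"rot":[0,0.1175,0],"jaw":0},{"delta_pos":[0,-35,0],"rot":[0,0.1175,0],"jaw":0},{"delta_pos":[-15,0,-28],"rot":[0,0,0],"jaw":0},{"delta_pos":[-15,0,-28],"rot":[0,0,0],"jaw":0},{"delta_pos":[-15,0,-28],"rot":[0,0,0],"jaw":0},{"delta_pos":[-15,0,-28],"rot":[0,0,0],"jaw":0},{"delta_pos":[-15,0,-28],"rot":[0,0,0],"jaw":0},{"delta_pos":[-15,0,-28],"rot":[0,0,0],"jaw":0},{"delta_pos":[-15,0,-28],"rot":[0,0,0],"jaw":0},{"delta_pos":[-15,0,-28],"rot":[0,0,0],"jaw":0}]'
python3 -m creep '[{"delta_pos":[0,0,0],"rot":[-0.112,0,0],"jaw":0},{"delta_pos":[0,0,0],"rot":[-0.112,0,0],"jaw":0},{"delta_pos":[0,0,0],"rot":[-0.112,0,0],"jaw":0},{"delta_pos":[0,0,0],"rot":[-0.112,0,0],"jaw":0},{"delta_pos":[0,0,0],"rot":[-0.112,0,0],"jaw":0},{"delta_pos":[0,0,0],"rot":[-0.112,0,0],"jaw":0},{"delta_pos":[0,0,0],"rot":[-0.112,0,0],"jaw":0},{"delta_pos":[0,0,0],"rot":[0,0,0],"jaw":0},{"delta_pos":[0,0,0],"rot":[0,0,0],"jaw":0},{"delta_pos":[0,0,0],"rot":[0,0,0],"jaw":0}]'
python3 - <<'E'
from h import *
go([463,-60,150],ax([0,-1,-1],[1,0,0]))
print(Ro.from_quat(arm.read_state()['ee_rot']).as_matrix().round(3))
E
```

```text
clock: 7.33
position: [464.3, -56.4, 261.5]
ee_rot: [-0.707, -0.001, 0.0, 0.707]
contact_force: [0.5, 0.0, 0.4]
gripper_width: 0.1
clock: 8.17
position: [465.4, -55.0, 261.5]
ee_rot: [0.923, 0.0, 0.0, -0.384]
contact_force: [0.7, -0.8, 1.3]
gripper_width: -0.0
t 8.17 pos [465.4 -55.  261.5] F [ 0.7 -0.8  1.3] jaw -0.0 q [ 0.58  0.2  -0.61  0.65 -1.32 -2.51]
delta now [-2.5 82.6 75. ]
rotvec [-0.004 -0.     0.001] delta in target [-2.4 82.3 75.3]
[[ 1.     0.001  0.   ]
 [ 0.    -0.705  0.71 ]
 [ 0.001 -0.71  -0.705]]
```

```bash
python3 - <<'E'
from h import *
import cv2
k=arm.calibration('wrist');a=arm.get_image('wrist').copy();b=arm.get_image('top').copy()
for p in([457,-115,75],[457,-280,75],[457,-115,84],[457,-280,84],[595,-113,84],[485,-117,75],[485,-117,0],[595,-116,0]):
  u=tuple(map(int,pj('wrist',p,k).round()));print(p,u);cv2.circle(a,u,2,(0,255,0),-1)
  cv2.circle(b,tuple(map(int,pj('top',p).round())),1,(0,255,0),-1)
o=np.zeros((600,800,3),np.uint8);o[:400,:640]=a;o[400:,:400]=cv2.resize(b[150:300,180:480],(400,200),interpolation=cv2.INTER_CUBIC)
cv2.imwrite('pics/w1.png',o[:,:,::-1])
E
```

```text
[457, -115, 75] (395, 168)
[457, -280, 75] (296, 152)
[457, -115, 84] (391, 170)
[457, -280, 84] (292, 153)
[595, -113, 84] (384, 280)
[485, -117, 75] (392, 192)
[485, -117, 0] (421, 181)
[595, -116, 0] (414, 255)
```

View pics/w1.png

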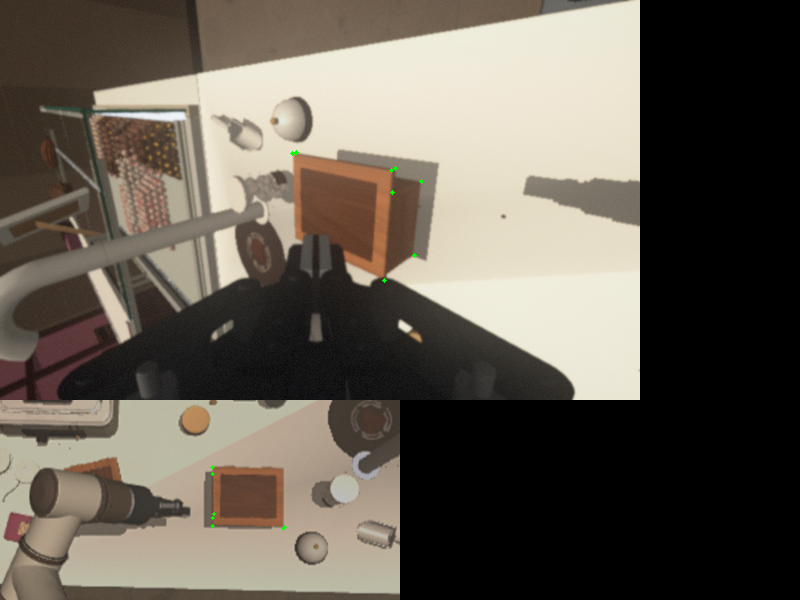

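The wrist view's lid corner (395,168) and body bottom corners (421,181), (414,255) match my predictions to a few pixels. The top view shows the narrow box shut. Going down beside the lid.

```bash
python3 -m creep '[{"delta_pos":[0,16.1,14],"rot":[0,0,0],"jaw":0},{"delta_pos":[0,16.1,14],"rot":[0,0,0],"jaw":0},{"delta_pos":[0,16.1,14],"rot":[0,0,0],"jaw":0},{"delta_pos":[0,16.1,14],"rot":[0,0,0],"jaw":0},{"delta_pos":[0,16.1,14],"rot":[0,0,0],"jaw":0},{"delta_pos":[0,16.1,14],"rot":[0,0,0],"jaw":0},{"delta_pos":[0,16.1,14],"rot":[0,0,0],"jaw":0},{"delta_pos":[0,16.1,14],"rot":[0,0,0],"jaw":0},{"delta_pos":[0,16.1,14],"rot":[0,0,0],"jaw":0},{"delta_pos":[0,16.1,14],"rot":[0,0,0],"jaw":0}]'
python3 - <<'E'
from h import *
go([464,-119,48],ax([0,-1,-1],[1,0,0]))
E
```

```text
clock: 9.1
position: [466.0, -69.7, 48.2]
ee_rot: [0.923, 0.0, 0.001, -0.384]
contact_force: [-0.2, -0.2, -0.8]
gripper_width: 0.2
t 9.1 pos [466.  -69.7  48.2] F [-0.2 -0.2 -0.8] jaw 0.2 q [ 0.48  0.51 -0.89  0.96 -0.87 -2.95]
delta now [ -2.   34.8 -34.8]
rotvec [-0.004 -0.002  0.002] delta in target [ -2.   35.  -34.7]
```

Joint 6 is at -2.95, near its limit; I'll take the half turn about y first (equivalent tool).

```bash
R='{"delta_pos":[0,0,0],"rot":[0,-0.1208,0],"jaw":0}'; python3 -m creep '[{"delta_pos":[0,0,0],"rot":[0,-0.1208,0],"jaw":0},{"delta_pos":[0,0,0],"rot":[0,-0.1208,0],"jaw":0},{"delta_pos":[0,0,0],"rot":[0,-0.1208,0],"jaw":0},{"delta_pos":[0,0,0],"rot":[0,-0.1208,0],"jaw":0},{"delta_pos":[0,0,0],"rot":[0,-0.1208,0],"jaw":0},{"delta_pos":[0,0,0],"rot":[0,-0.1208,0],"jaw":0},{"delta_pos":[0,0,0],"rot":[0,-0.1208,0],"jaw":0},{"delta_pos":[0,0,0],"rot":[0,-0.1208,0],"jaw":0},{"delta_pos":[0,0,0],"rot":[0,-0.1208,0],"jaw":0},{"delta_pos":[0,0,0],"rot":[0,-0.1208,0],"jaw":0}]'
python3 -c "from h import *; go([464,-119,48],ax([0,-1,-1],[-1,0,0]))"
```

```text
clock: 9.93
position: [466.1, -69.9, 49.2]
ee_rot: [0.759, 0.219, -0.525, -0.316]
contact_force: [-0.3, 0.4, 0.4]
gripper_width: -0.1
t 9.93 pos [466.1 -69.9  49.2] F [-0.3  0.4  0.4] jaw -0.1 q [ 0.48  0.51 -0.89  0.95 -0.87 -1.73]
delta now [-32.6  35.5  -9.9]
rotvec [ 0.004 -1.93   0.002] delta in target [ 2.1 35.6 33.9]
```

```bash
python3 -m creep '[{"delta_pos":[0,0,0],"rot":[0,-0.1208,0],"jaw":0},{"delta_pos":[0,0,0],"rot":[0,-0.1208,0],"jaw":0},{"delta_pos":[0,0,0],"rot":[0,-0.1208,0],"jaw":0},{"delta_pos":[0,0,0],"rot":[0,-0.1208,0],"jaw":0},{"delta_pos":[0,0,0],"rot":[0,-0.1208,0],"jaw":0},{"delta_pos":[0,0,0],"rot":[0,-0.1208,0],"jaw":0},{"delta_pos":[0,0,0],"rot":[0,-0.1208,0],"jaw":0},{"delta_pos":[0,0,0],"rot":[0,-0.1208,0],"jaw":0},{"delta_pos":[0,0,0],"rot":[0,-0.1208,0],"jaw":0},{"delta_pos":[0,0,0],"rot":[0,-0.1208,0],"jaw":0}]'
python3 -m creep '[{"delta_pos":[0,0,0],"rot":[0,-0.1208,0],"jaw":0},{"delta_pos":[0,0,0],"rot":[0,-0.1208,0],"jaw":0},{"delta_pos":[0,0,0],"rot":[0,-0.1208,0],"jaw":0},{"delta_pos":[0,0,0],"rot":[0,-0.1208,0],"jaw":0},{"delta_pos":[0,0,0],"rot":[0,-0.1208,0],"jaw":0},{"delta_pos":[0,0,0],"rot":[0,-0.1208,0],"jaw":0},{"delta_pos":[0,0,0],"rot":[0,0,0],"jaw":0},{"delta_pos":[0,0,0],"rot":[0,0,0],"jaw":0},{"delta_pos":[0,0,0],"rot":[0,0,0],"jaw":0},{"delta_pos":[0,0,0],"rot":[0,0,0],"jaw":0}]'
python3 -c "from h import *; go([464,-119,48],ax([0,-1,-1],[-1,0,0]))"
```

```text
clock: 10.77
position: [466.1, -69.9, 49.2]
ee_rot: [-0.326, -0.36, 0.864, 0.135]
contact_force: [-1.0, -0.0, 1.2]
gripper_width: -0.1
clock: 11.6
position: [465.4, -69.8, 48.7]
ee_rot: [-0.001, -0.384, 0.923, 0.0]
contact_force: [-0.5, -0.3, 1.0]
gripper_width: -0.0
t 11.6 pos [465.4 -69.8  48.7] F [-0.5 -0.3  1. ] jaw -0.0 q [ 0.48  0.51 -0.89  0.95 -0.87  0.19]
delta now [ 1.3 35.2 34.4]
rotvec [ 0.002 -0.003 -0.001] delta in target [ 1.4 35.2 34.3]
```

Slide in under the overhang.

```bash
python3 -m creep '[{"delta_pos":[0.2,4.4,4.3],"rot":[0,0,0],"jaw":0},{"delta_pos":[0.2,4.4,4.3],"rot":[0,0,0],"jaw":0},{"delta_pos":[0.2,4.4,4.3],"rot":[0,0,0],"jaw":0},{"delta_pos":[0.2,4.4,4.3],"rot":[0,0,0],"jaw":0},{"delta_pos":[0.2,4.4,4.3],"rot":[0,0,0],"jaw":0},{"delta_pos":[0.2,4.4,4.3],"rot":[0,0,0],"jaw":0},{"delta_pos":[0.2,4.4,4.3],"rot":[0,0,0],"jaw":0},{"delta_pos":[0.2,4.4,4.3],"rot":[0,0,0],"jaw":0},{"delta_pos":[0,0,0],"rot":[0,0,0],"jaw":0},{"delta_pos":[0,0,0],"rot":[0,0,0],"jaw":0}]'
python3 - <<'E'
from h import *
import cv2
go([464,-119,48])
a=arm.get_image('wrist');b=arm.get_image('scene')
o=np.zeros((400,800,3),np.uint8);o[:250,:400]=cv2.resize(a,(400,250));o[:,400:]=cv2.resize(b[140:240,230:330],(400,400),interpolation=cv2.INTER_CUBIC)
cv2.imwrite('pics/w2.png',o[:,:,::-1])
E
```

```text
clock: 12.43
position: [463.4, -119.5, 47.8]
ee_rot: [-0.0, -0.383, 0.924, 0.0]
contact_force: [0.2, 0.4, 0.2]
gripper_width: 0.2
t 12.43 pos [ 463.4 -119.5   47.8] F [0.2 0.4 0.2] jaw 0.2 q [ 0.34  0.5  -0.94  1.11 -0.84  0.17]
delta now [-0.6 -0.5 -0.2]
```

View pics/w2.png

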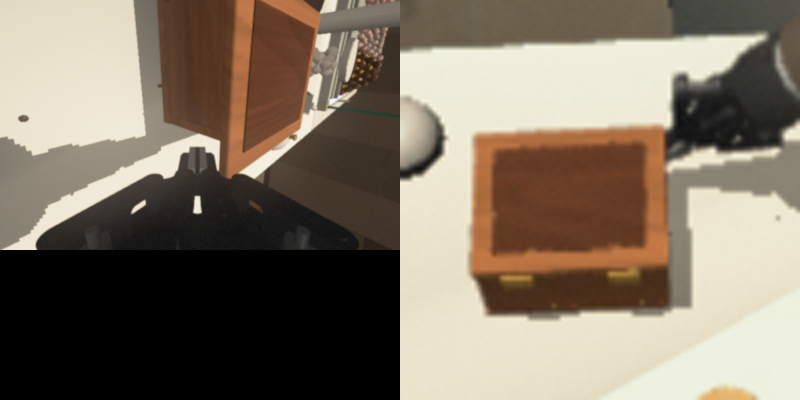

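```bash
python3 -m creep '[{"delta_pos":[-0.6,-4.2,4.2],"rot":[0,0,0],"jaw":0},{"delta_pos":[-0.6,-4.2,4.2],"rot":[0,0,0],"jaw":0},{"delta_pos":[-0.6,-4.2,4.2],"rot":[0,0,0],"jaw":0},{"delta_pos":[-0.6,-4.2,4.2],"rot":[0,0,0],"jaw":0},{"delta_pos":[-1.8,-4.1,4.1],"rot":[0,0,0],"jaw":0},{"delta_pos":[-1.8,-4.1,4.1],"rot":[0,0,0],"jaw":0},{"delta_pos":[-1.8,-4.1,4.1],"rot":[0,0,0],"jaw":0},{"delta_pos":[-1.8,-4.1,4.1],"rot":[0,0,0],"jaw":0},{"delta_pos":[-2.9,-3.7,3.7],"rot":[0,0,0],"jaw":0},{"delta_pos":[-2.9,-3.7,3.7],"rot":[0,0,0],"jaw":0}]'
python3 - <<'E'
from h import *
import cv2
go([478,-119,106])
b=arm.get_image('scene');a=arm.get_image('top')
o=np.hstack([cv2.resize(a[150:270,310:430],(400,400),interpolation=cv2.INTER_CUBIC),cv2.resize(b[140:240,230:330],(400,400),interpolation=cv2.INTER_CUBIC)])
cv2.imwrite('pics/w3.png',o[:,:,::-1])
E
```

```text
clock: 13.37
position: [479.1, -119.1, 105.9]
ee_rot: [-0.0, -0.383, 0.924, -0.0]
contact_force: [-2.0, 1.9, -0.1]
gripper_width: -0.0
t 13.37 pos [ 479.1 -119.1  105.9] F [-2.   1.9 -0.1] jaw -0.0 q [ 0.38  0.41 -0.85  0.96 -0.93  0.36]
delta now [ 1.1 -0.1  0. ]
```

View pics/w3.png

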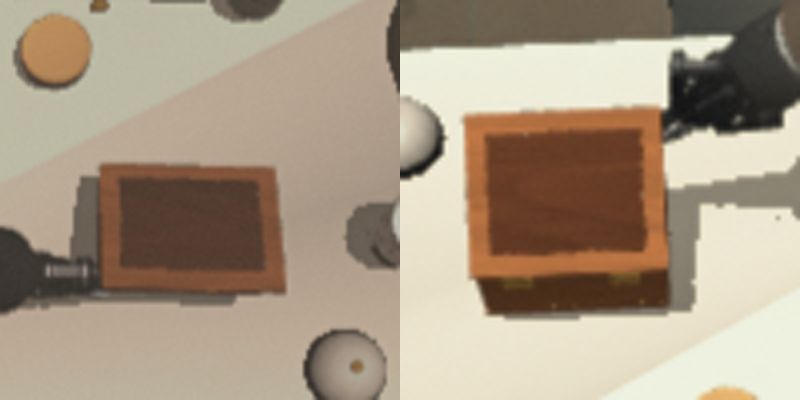

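The lid is rising (about 0.5 rad), and the box base corners in the scene crop, (487,315) and (667,308), have not moved. Continue the arc.

```bash
python3 -m creep '[{"delta_pos":[-2.9,-3.7,3.7],"rot":[0,0,0],"jaw":0},{"delta_pos":[-2.9,-3.7,3.7],"rot":[0,0,0],"jaw":0},{"delta_pos":[-3.9,-3.3,3.3],"rot":[0,0,0],"jaw":0},{"delta_pos":[-3.9,-3.3,3.3],"rot":[0,0,0],"jaw":0},{"delta_pos":[-3.9,-3.3,3.3],"rot":[0,0,0],"jaw":0},{"delta_pos":[-3.9,-3.3,3.3],"rot":[0,0,0],"jaw":0},{"delta_pos":[-4.7,-2.7,2.7],"rot":[0,0,0],"jaw":0},{"delta_pos":[-4.7,-2.7,2.7],"rot":[0,0,0],"jaw":0},{"delta_pos":[-4.7,-2.7,2.7],"rot":[0,0,0],"jaw":0},{"delta_pos":[-4.7,-2.7,2.7],"rot":[0,0,0],"jaw":0}]'
python3 -m creep '[{"delta_pos":[-5.4,-2,2],"rot":[0,0,0],"jaw":0},{"delta_pos":[-5.4,-2,2],"rot":[0,0,0],"jaw":0},{"delta_pos":[-5.4,-2,2],"rot":[0,0,0],"jaw":0},{"delta_pos":[-5.4,-2,2],"rot":[0,0,0],"jaw":0},{"delta_pos":[-5.8,-1.1,1.1],"rot":[0,0,0],"jaw":0},{"delta_pos":[-5.8,-1.1,1.1],"rot":[0,0,0],"jaw":0},{"delta_pos":[-5.8,-1.1,1.1],"rot":[0,0,0],"jaw":0},{"delta_pos":[-5.8,-1.1,1.1],"rot":[0,0,0],"jaw":0},{"delta_pos":[-5.1,-0.3,0.3],"rot":[0,0,0],"jaw":0},{"delta_pos":[-5.1,-0.3,0.3],"rot":[0,0,0],"jaw":0}]'
python3 -c "from h import *; go([600,-119,167])"
```

```text
clock: 14.3
position: [519.5, -119.2, 150.0]
ee_rot: [-0.0, -0.383, 0.924, -0.0]
contact_force: [-1.2, 1.8, -0.1]
gripper_width: 0.3
clock: 15.13
position: [574.7, -119.1, 168.1]
ee_rot: [-0.0, -0.383, 0.924, -0.0]
contact_force: [0.1, -0.4, 0.1]
gripper_width: 0.3
t 15.13 pos [ 574.7 -119.1  168.1] F [ 0.1 -0.4  0.1] jaw 0.3 q [ 0.34  0.45 -0.56  0.86 -1.08  0.61]
delta now [-25.3   0.7  -0.9]
```

Last push past upright.

```bash
python3 -m creep '[{"delta_pos":[-4,0,0],"rot":[0,0,0],"jaw":0},{"delta_pos":[-4,0,0],"rot":[0,0,0],"jaw":0},{"delta_pos":[-4,0,0],"rot":[0,0,0],"jaw":0},{"delta_pos":[-4,0,0],"rot":[0,0,0],"jaw":0},{"delta_pos":[-4,0,0],"rot":[0,0,0],"jaw":0},{"delta_pos":[-4,0,0],"rot":[0,0,0],"jaw":0},{"delta_pos":[-2,0,0],"rot":[0,0,0],"jaw":0},{"delta_pos":[0,0,0],"rot":[0,0,0],"jaw":0},{"delta_pos":[0,0,0],"rot":[0,0,0],"jaw":0},{"delta_pos":[0,0,0],"rot":[0,0,0],"jaw":0}]'
python3 - <<'E'
from h import *
import cv2
go([560,-40,300])
b=arm.get_image('scene').copy();a=arm.get_image('top').copy()
for th in(1.57,1.92):
  for y in(-114,-280):
    p=[595-138*np.cos(th),y,75+138*np.sin(th)]
    for im,c in((a,'top'),(b,'scene')): cv2.circle(im,tuple(map(int,pj(c,p).round())),1,(0,255,0) if th>1.6 else (255,0,255),-1)
o=np.hstack([cv2.resize(a[150:270,310:430],(400,400),interpolation=cv2.INTER_CUBIC),cv2.resize(b[140:240,230:330],(400,400),interpolation=cv2.INTER_CUBIC)])
cv2.imwrite('pics/w4.png',o[:,:,::-1])
E
```

```text
clock: 15.97
position: [599.9, -119.1, 168.1]
ee_rot: [-0.0, -0.383, 0.924, -0.0]
contact_force: [-0.2, -0.2, -0.6]
gripper_width: -0.1
t 15.97 pos [ 599.9 -119.1  168.1] F [-0.2 -0.2 -0.6] jaw -0.1 q [ 0.32  0.48 -0.5   0.86 -1.09  0.64]
delta now [  39.8 -149.3   37.1]
```

View pics/w4.png

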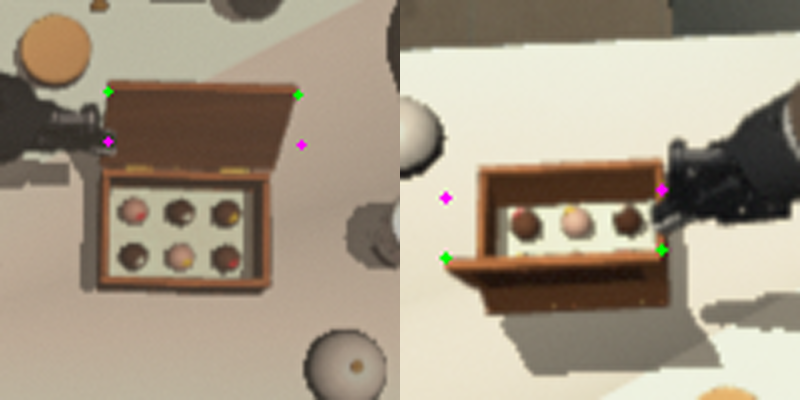

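The lid's top edge sits on the green 1.92 rad marks, so it is fully open. Now back off.

```bash
python3 -m creep '[{"delta_pos":[5,0,0],"rot":[0,0,0],"jaw":0},{"delta_pos":[5,0,0],"rot":[0,0,0],"jaw":0},{"delta_pos":[0,-15,0],"rot":[0,0,0],"jaw":0},{"delta_pos":[0,-20,0],"rot":[0,0,0],"jaw":0},{"delta_pos":[0,-20,0],"rot":[0,0,0],"jaw":0},{"delta_pos":[0,-20,0],"rot":[0,0,0],"jaw":0},{"delta_pos":[0,-20,0],"rot":[0,0,0],"jaw":0},{"delta_pos":[0,-20,0],"rot":[0,0,0],"jaw":0},{"delta_pos":[0,-15,0],"rot":[0,0,0],"jaw":0},{"delta_pos":[0,0,0],"rot":[0,0,0],"jaw":0}]'
python3 - <<'E'
from h import *
import cv2
go([0,0,0])
a=arm.get_image('top');b=arm.get_image('scene')
o=np.zeros((530,800,3),np.uint8);o[:400]=cv2.resize(a[140:280,180:460],(800,400),interpolation=cv2.INTER_CUBIC);o[400:,:]=0
o=np.hstack([cv2.resize(a[130:280,170:450],(400,214)),cv2.resize(b[140:290,190:470],(400,214))])
cv2.imwrite('pics/end.png',cv2.resize(o,(800,214))[:,:,::-1])
for n,z in(('tin',36),('jar',107),('carton',46)):
  for r in arm.masks_of('top',n)[:1]:
    c,s,t=cv2.minAreaRect(cv2.findNonZero(r['pixels'].astype(np.uint8)));print(n,np.round(w('top',c,z)),r['p'])
E
```

```text
clock: 16.9
position: [591.0, -25.3, 262.5]
ee_rot: [-0.002, -0.384, 0.923, -0.003]
contact_force: [-0.4, -0.5, -0.4]
gripper_width: 0.1
t 16.9 pos [591.  -25.3 262.5] F [-0.4 -0.5 -0.4] jaw 0.1 q [ 0.5   0.41 -0.33  0.69 -1.35  0.73]
delta now [ 592.3  164.8 -202. ]
jar [ 543. -410.  107.] 0.78
```

View pics/end.png

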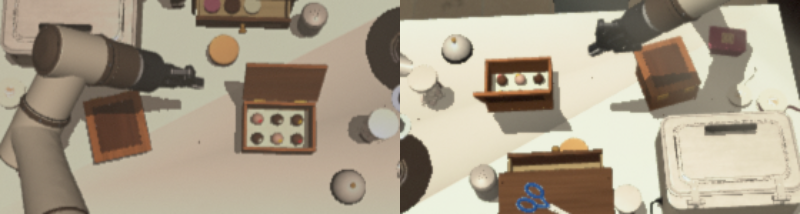

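Both views show the narrow box shut and the wide one open with its truffles in place. The tin, jar and carton look to be where they were, and the arm is clear.

```bash
python3 -c "from bench import arm; print(arm.job_done())"
```

```text
the job is handed in; nothing more can be done
None
```

Both boxes are changed over and the job is handed in, at about 17 s of the 62 s allowed.

- **Narrow box (first):** I pushed its lid over from behind with closed fingertips above the melting tank. It fell shut and lies flat and square in the last pictures.
- **Wide box (second):** I lifted its lid by the left corner of the overhanging front edge and followed it past upright. It now leans on its stop, matching the marks I projected for 1.92 rad. The truffles are in place and the box base had not visibly moved.
- **Forces:** The contact force at the end of each move was never above about 3 N. I did not record it between those readings.
- **Robot at hand-in:** The arm was clear of everything, with the contact force at about zero.

**Bystanders:** The jar measured within 3 mm of its first position. The final network check did not return the tin or the carton, so I judged those two only by eye from the last pictures, and they look unmoved.

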